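# Check the pastry slab's temperature with the surface probe

### The job

Clear the marble pastry slab by hanging the cream basket by its handle on the two-pronged hook stand, and let go of it there. Then take the green surface thermometer out of its holder and hold it upright with its sprung copper tip on the blue target spot on the slab, pressed lightly so that the tip is pushed in about half-way, never hard against its stop. Finish while still holding it there, steady, and leave the bottle, canister and spice jar where they are.

Things in the scene. Friction and masses are not known exactly. Their poses are not given: they have to be found in the camera images.
- basket_grip (a point): Centre of the black grip on the handle of the cream basket (loose, about 180 g). The grip is 12 mm wide (x), 12 mm high, 44 mm long (y). Through it runs the handle: a level steel wire 7 mm thick, 120 mm long along the basket's y, on two upright legs at y = +60 and -60 mm. Rigid. z up.
- basket: The same basket: 70 mm in x, 124 mm in y, 45 mm high, origin at the centre of its underside, 130 mm below basket_grip; same axes. It stands on the slab. Between its rim and the handle it is open (about 80 mm high).
- hook_rest (a point): Where basket_grip lies when the basket hangs on the fixed steel hook stand: mid-way between two level prongs at y = +36 and -36 mm, 8 mm thick, tops 3.5 mm below this point. They reach towards the stand's -x (roughly to the robot); their tips turn up from 30 to 42 mm to -x of here, ending 18 mm above this point. z up.
- hook: The same hook stand, on either side of the slab; origin on the bench, 207.5 mm below hook_rest and 5 mm to +x of it. Base 160 (x) by 120 mm; upright plate 90 mm wide, 205 mm high, its face 78 mm to +x of the origin. The wire goes over the tips from the -x side, parallel to y, then down on both prongs, basket below them, fingers between them.
- probe_handle (a point): Centre of the green handle of the surface thermometer (loose, about 120 g): square, 24 by 24 mm (sides along x and y), 82 mm long along z, which points up. It stands upright in the holder, its black collar (40 mm across, 41 to 47 mm below this point) on the holder's top. The handle is clear of the holder.
- probe: The same thermometer: origin on its axis, 99 mm below probe_handle, where the tip's end is when not pressed. Below the collar: a steel stem 18 mm in diameter and 32 mm long, then the copper tip, 12 mm in diameter, flat-ended, showing 20 mm.
- probe_tip (a point): Centre of the flat end of the thermometer's copper tip. It moves with the tip as it is pushed in.
- tip (a joint): How far the sprung tip is pushed in: 0 m fully out, 0.014 m against its stop. The spring takes 0.2 N at the start and 0.4 N more for each mm.
- holder: Grey fixed holder block of the thermometer, 64 by 64 mm, 60 mm high, with a 24 mm upright hole in the middle right through; origin at the centre of its underside on the bench. The thermometer is drawn straight up, by at least 60 mm. It may be on either side of the slab.
- slab: White marble slab fixed on the bench, 260 mm (x) by 320 mm (y), 20 mm thick; origin at the centre of its underside, so its top is 20 mm above the origin.
- spot (a point): Centre of the target spot on the slab's top face: a flat blue dot inside a white and a blue ring, 32 mm across in all; the slab's surface is at this height (within 1.5 mm).
- squeeze: White squeeze bottle with red cap, 54 mm in diameter, 160 mm high, to be left alone; origin at the centre of its underside.
- canister: Pale flour canister with grey lid, 90 by 90 mm, 128 mm high, to be left alone; origin at the centre of its underside.
- spice: Small amber spice jar with yellow lid, 44 mm in diameter, 65 mm high, to be left alone; it stands beyond the slab; origin at the centre of its underside.

How it is judged:
On the way:
1. the basket hangs by its handle on both prongs, let go of, before the thermometer is used (contact force between basket and hook above 0.2 N and x of basket_grip in the frame of hook_rest between -0.036 and 0.05 m and y of basket_grip in the frame of hook_rest between -0.025 and 0.025 m and z of basket_grip in the frame of hook_rest between -0.012 and 0.012 m and angle between basket_grip's own z axis and vertical below 0.35 rad and contact force between basket and the fingers below 0.05 N and contact force between basket and the arm below 0.05 N and distance of probe from where it was at the start of the episode below 0.02 m), for 0.3 s.
At the end, for the whole second after the job is handed in: Basket hangs free on both prongs (handle within 25 mm sideways, 12 mm in height of its rest, lean under 20 deg, untouched); robot holds the thermometer still, within 0.1 rad of upright, tip within 13 mm of the spot, pressing the slab with 0.8 to 5.6 N, clear of holder and basket (contact force between basket and hook above 0.2 N and x of basket_grip in the frame of hook_rest between -0.036 and 0.05 m and y of basket_grip in the frame of hook_rest between -0.025 and 0.025 m and z of basket_grip in the frame of hook_rest between -0.012 and 0.012 m and angle between basket_grip's own z axis and vertical below 0.35 rad and contact force between basket and the fingers below 0.05 N and contact force between basket and the arm below 0.05 N and linear speed of basket below 0.1 m/s and horizontal distance between probe_tip and spot below 0.013 m and angle between probe_handle's own z axis and vertical below 0.1 rad and contact force between probe and slab between 0.8 and 5.6 N and contact force between probe and the fingers above 1 N and contact force between probe and holder below 0.05 N and contact force between probe and basket below 0.05 N and linear speed of probe below 0.03 m/s); the arm keeps its last pose, push and grip.
It fails at once if the thermometer is pressed hard on the slab (over 12 N) (contact force between probe and slab above 12 N).
It fails at once if the squeeze bottle is moved over 20 mm or knocked over (distance of squeeze from where it was at the start of the episode above 0.02 m or angle between squeeze's own z axis and vertical above 0.4 rad).
It fails at once if the canister is moved over 20 mm or knocked over (distance of canister from where it was at the start of the episode above 0.02 m or angle between canister's own z axis and vertical above 0.4 rad).
It fails at once if the spice jar is moved over 20 mm or knocked over (distance of spice from where it was at the start of the episode above 0.02 m or angle between spice's own z axis and vertical above 0.4 rad).
It also fails if it takes over 61 s, if anything falls off the work surface, if the arm or the gripper's body presses on something with over 40 N, if the wrist force passes 120 N, or if a joint passes its speed limit or range.

### The arm

A 6-joint arm with a two-finger parallel gripper is mounted at the origin on the work surface. World frame = base frame: x ahead of the robot, y to its left, z up, the work surface at z = 0. Lengths are in m, angles in rad, forces in N, time in s.
With the tool pointing down it reaches from about 0.225 to 0.875 m from the base axis. Payload 3.4 kg.
Tool frame: the origin (TCP) lies between the finger pads; the fingertips stand 8 mm ahead of it and the grasp point (between the pads) lies 11 mm behind it; z points along the fingers, y is the line along which they close (so a half turn about z gives the same grasp; the last joint's range is limited). The gripper opens to 85 mm and grips with 20 to 120 N. Pads are 22 mm wide; open, the fingers measure 114 mm over their backs; the gripper's body (76 mm by 85 mm) begins 54 mm behind the grasp point. The pads swing forward as they close: fully open they stand 13 mm farther back than shut.
Start: joints at [-1.224, 0.276, 1.505, -0, 1.361, -0.121], TCP at [0.259, -0.513, 0.239] pointing down, gripper open.
Joint ranges: [-2.89, 2.89], [-0.75, 2.08], [0.22, 2.7], [-1.18, 4.32], [0.11, 2.71], [-2.7, 2.7]. Speed limits (rad/s): [2.57, 2.57, 3.14, 3.14, 3.14, 3.14].

### API

Orientations are given as a unit quaternion [w, x, y, z].
In Python, from rig import manip gives the robot as it stands.
- The arm moves only by the tool move_arm, never from a script. Its argument "deltas" is a list that holds one entry, the list of rows, each a list of 5 numbers: the shift along the tool's x, y, z normalised to -1 to 1, where 1 is 80 cm, then the turn about the tool's z normalised to -1 to 1, where 1 is 120 degrees, then the closure, from -1 (fully open) to 1 (shut). In form: [[[tx, ty, tz, twist, grip], ...]]. A call has 1 to 12 rows; each row is the pose to reach, as a shift and turn from the pose commanded when the call began, along the tool's axes at that moment; what a row does not reach only later rows make up. A row lasts 1/10 s, in which the tool goes at most 50 mm and 8.59 degrees, less where a joint would pass 70% of its speed; a pose out of reach is approached as far as the arm can. A call with a number of a shift or a turn outside -1 to 1 is refused whole. A call with a gripper value outside its range is refused whole. The fingers move at their own pace and stop on an object; "squeeze" is the grip in N (left out, the last holds). Time passes only in rows, so rows that repeat a pose let the fingers close. It gives the time, the measured TCP pose, the force, the opening and the grip force at its end, in the units of the state.
- manip.get_state(): the state, without advancing time (a new reading comes with each control period).
- manip.get_image(name): name is "scene" or "top"; returns the picture (384x512x3 uint8, red, green, blue); there is no depth.
- manip.camera_params(name): a dict with "fx", "fy", "cx", "cy" (pixels), "R" (3x3) and "t" (3): a world point X has camera coordinates R X + t. Camera axes: x right, y down, z forward; pixel columns grow to the right and rows downward; lengths in m; the calibration is good to about 2 mm. A picture is of the moment at which its call begins. camera_params takes no time and is no camera call.
- manip.sign_off(): hands the job in; it is judged then, once.
The state is a dict: "clock": time; "qpos": joint angles; "qd": joint speeds; "effort": joint torques, N m; "position": TCP position; "ee_rot": TCP orientation; "contact_force": force on the tool from outside, world axes, zero at the start; "moment": the same for the moment, N m; "width": finger opening in m; "gripper_force": force on a finger pad.
Only numpy, scipy, OpenCV 4.12 (cv2) and the standard library are available. Lean on these libraries where they do the work, as an engineer would, in place of code of your own. Each camera call takes 0.05 s, during which the arm holds its last target. There are 200 camera calls.

## Working session

There is one attempt and no reset: what is moved stays moved. The work goes in short steps, Python scripts to look and compute and a tool call to move; the robot and the scene stay as the last step left them, time stands still between calls to the robot, and variables do not carry over. Pictures are saved under pics/ and viewed, at most 10 in all, crops included, and the job is handed in when it is done.

Besides the shell and the picture viewer there is one more tool, called after "Emit:" by a JSON object that holds its "fn" and its "kwargs". move_arm: Moves the arm, as the interface text tells. Scaled input: -1 to 1 covers 80 cm each way for a shift and 120 degrees each way for a turn. Its arguments: {"type":"object","properties":{"deltas":{"type":"array","items":{"type":"array","items":{"type":"array","items":{"type":"number","minimum":-1,"maximum":1}}}},"squeeze":{"type":"number"}},"required":["deltas"]}

```bash
mkdir -p pics
python3 - <<'E'
from rig import manip
import cv2,numpy as np
np.set_printoptions(precision=4,suppress=True)
for n in("scene","top"):
    im=manip.get_image(n); cv2.imwrite(f"pics/{n}0.png",im[:,:,::-1])
    p=manip.camera_params(n); print(n,p, "C",-np.array(p["R"]).T@np.array(p["t"]))
print(manip.get_state())
E
```

```text
scene {'fx': 349.2287811787936, 'fy': 349.2287811787936, 'cx': 256.29786436231007, 'cy': 187.99866561171902, 'R': array([[-0.4781,  0.8782,  0.0152],
       [ 0.6429,  0.3617, -0.6752],
       [-0.5984, -0.313 , -0.7375]]), 't': array([ 0.3011, -0.3116,  1.3338])} C [1.1424 0.2658 0.7687]
top {'fx': 488.562341499189, 'fy': 488.562341499189, 'cx': 258.84676024480285, 'cy': 185.41362927815322, 'R': array([[-0.0256, -0.9995, -0.0159],
       [-0.982 ,  0.0281, -0.1869],
       [ 0.1873,  0.0108, -0.9822]]), 't': array([0.0377, 0.6337, 1.3357])} C [0.3731 0.0053 1.431 ]
{'clock': 0.1, 'qpos': array([-1.224 ,  0.2765,  1.506 , -0.    ,  1.3607, -0.121 ]), 'qd': array([ 0.0004, -0.0026, -0.0031,  0.0018,  0.0008, -0.0002]), 'effort': array([  0.0005, -41.7704, -24.6405,  -0.0003,   0.0058,  -0.    ]), 'position': array([ 0.2591, -0.5128,  0.2385]), 'ee_rot': array([-0.0008,  0.9728,  0.2318, -0.0001]), 'contact_force': array([-0.2339,  0.1688,  0.0208]), 'moment': array([-0.0501, -0.0054, -0.0048]), 'gripper_force': 0.0, 'width': 0.08523086647352682}
```

View pics/scene0.png

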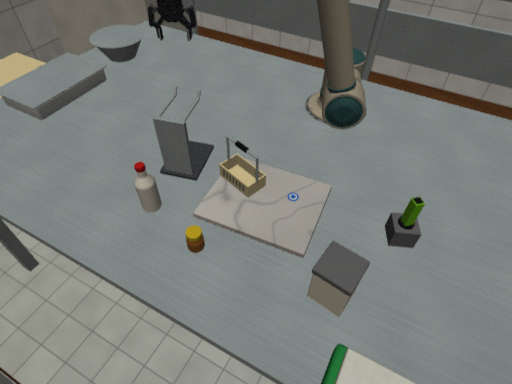

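View pics/top0.png

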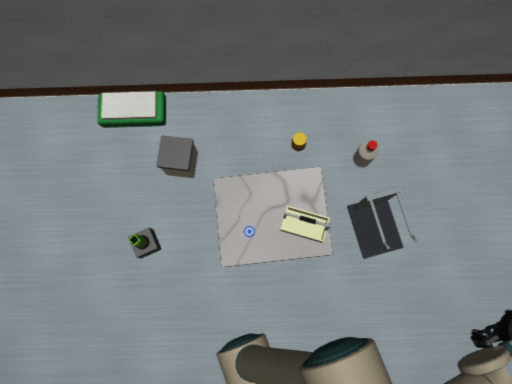

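The scene view shows the basket grip near (241,147), the hook prong tips near (177,90) and (199,93), the spot at (293,197) and the thermometer at (413,210). In the top view the grip is near (307,219), the prong tips near (387,247) and (414,239), the spot at (249,231) and the green handle at (140,240). I'll zoom in on both.

```bash
cat > h.py <<'E'
import numpy as np,cv2
from rig import manip
np.set_printoptions(precision=4,suppress=True)
P={n:manip.camera_params(n) for n in("scene","top")}
def ray(n,uv):
    p=P[n];R=np.array(p["R"]);t=np.array(p["t"])
    d=R.T@np.array([(uv[0]-p["cx"])/p["fx"],(uv[1]-p["cy"])/p["fy"],1]);return -R.T@t,d
def onz(n,uv,z):
    c,d=ray(n,uv);return c+d*(z-c[2])/d[2]
def tri(a,b):  # scene uv, top uv -> point, gap
    c1,d1=ray("scene",a);c2,d2=ray("top",b)
    s=np.linalg.lstsq(np.c_[d1,-d2],c2-c1,rcond=None)[0]
    p,q=c1+s[0]*d1,c2+s[1]*d2;return (p+q)/2,np.linalg.norm(p-q)
def proj(n,X):
    p=P[n];c=np.array(p["R"])@X+np.array(p["t"]);return np.array([p["fx"]*c[0]/c[2]+p["cx"],p["fy"]*c[1]/c[2]+p["cy"]])
def crop(im,x0,y0,w,h,s,f):
    cv2.imwrite(f,cv2.resize(im[y0:y0+h,x0:x0+w],None,fx=s,fy=s,interpolation=cv2.INTER_CUBIC))
E
python3 - <<'E'
from h import *
t=cv2.imread("pics/top0.png");s=cv2.imread("pics/scene0.png")
crop(t,270,170,160,100,5,"pics/tc.png"); crop(s,145,75,132,125,4.8,"pics/sc.png")
for n,im in(("top",t),("scene",s)):
    hsv=cv2.cvtColor(im,cv2.COLOR_BGR2HSV)
    for nm,lo,hi in(("blue",(105,130,80),(125,255,255)),("green",(40,140,30),(70,255,255)),("yellow",(22,180,120),(32,255,255)),("red",(0,200,100),(5,255,255))):
        k,l,st,c=cv2.connectedComponentsWithStats(cv2.inRange(hsv,lo,hi))
        for i in range(1,k):
            if st[i,4]>12: print(n,nm,c[i],st[i])
E
```

```text
top green [138.0703 115.3483] [ 98  91  67  36 669]
top green [138.5812 240.8034] [129 234  18  14 117]
top yellow [299.3896 139.    ] [293 134  12  11  77]
top red [371.7174 144.8261] [368 141   8   8  46]
scene green [411.267  212.3239] [401 198  23  28 352]
scene green [334.226  364.6443] [322 345  25  39 447]
scene yellow [193.0382 232.0701] [186 226  15  13 157]
scene red [138.9149 165.5532] [135 163   9   6  47]
```

View pics/tc.png

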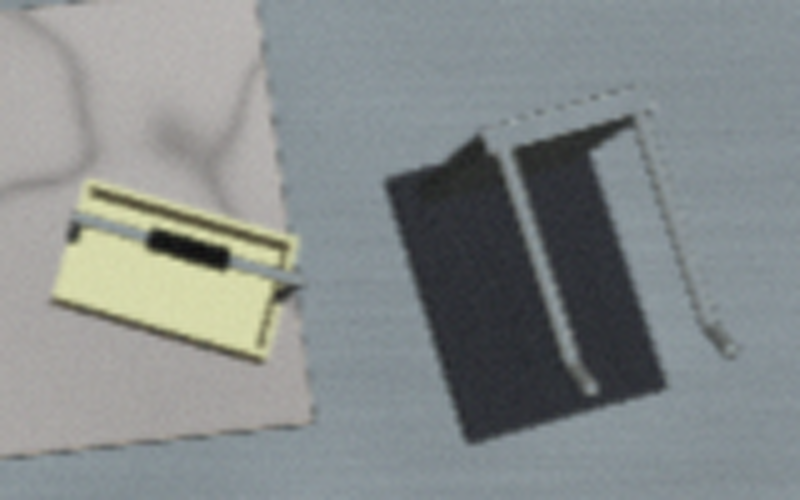

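View pics/sc.png

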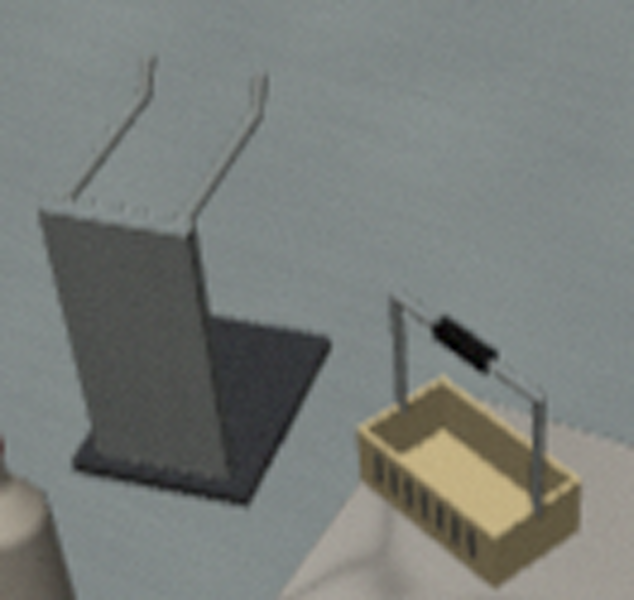

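The top crop shows the wire running (75,216)–(302,285) with the grip at (189,250), and prong bends at (572,362) and (707,325). The scene crop shows the matching bends at (262,116) and (149,98) and the grip at (465,344).

Run:
```python
from h import *
T=lambda x,y:(270+(x+.5)/5-.5,170+(y+.5)/5-.5)
S=lambda x,y:(145+(x+.5)/4.8-.5,75+(y+.5)/4.8-.5)
for nm,a,b in(("grip",S(465,344),T(189,250)),("wireR",S(395,300),T(302,285)),("wireL",S(540,402),T(75,216)),
 ("tip+",S(263,77),T(592,390)),("tip-",S(152,60),T(732,350)),("bend+",S(262,116),T(572,362)),("bend-",S(149,98),T(707,325)),
 ("root+",S(193,220),T(507,150)),("root-",S(73,198),T(643,118)),("probe top?",(417,200),(133,241)),("spot",(293,197),(249,231))): print(nm,*tri(a,b))
print("z-planes")
print("grip",onz("top",T(189,250),.156))
for q in((302,285),(75,216)):print("wire",onz("top",T(*q),.15))
for q in((572,362),(707,325),(507,150),(643,118)):print("prong",onz("top",T(*q),.204))
for q in((592,390),(732,350)):print("tip",onz("top",T(*q),.2255))
print("basecorn",[onz("top",T(*q),.01) for q in((387,180),(470,442),(665,387))])
print("spot",onz("top",(249,231),.02),onz("scene",(293,197),.02))
t=cv2.imread("pics/top0.png");s=cv2.imread("pics/scene0.png")
A=cv2.resize(t[215:265,115:170],None,fx=7,fy=7,interpolation=cv2.INTER_CUBIC)
B=cv2.resize(s[190:250,380:430],None,fx=6,fy=6,interpolation=cv2.INTER_CUBIC)
C=np.zeros((360,700,3),np.uint8);C[:350,:385]=A;C[:360,390:690]=B;cv2.imwrite("pics/pc.png",C)
```

```text
grip [ 0.5226 -0.1063  0.1465] 0.00040076154494788507
wireR [ 0.5031 -0.1654  0.1405] 1.239844731078953e-05
wireL [ 0.5426 -0.0471  0.1451] 0.000723699433222625
tip+ [ 0.4395 -0.2947  0.2142] 0.0017611055572429772
tip- [ 0.457  -0.3647  0.2138] 0.002875922413907468
bend+ [ 0.454  -0.2889  0.1976] 0.004084296828728892
bend- [ 0.4712 -0.3588  0.197 ] 0.0020293114797357093
root+ [ 0.561  -0.262   0.2004] 0.00675372828561569
root- [ 0.5762 -0.3333  0.1989] 0.004992813336508583
probe top? [0.4792 0.3538 0.1416] 0.003633479699775743
spot [0.5093 0.0535 0.0139] 0.001057819694770841
z-planes
grip [ 0.5215 -0.1053  0.156 ]
wire [ 0.5021 -0.1642  0.15  ]
wire [ 0.5418 -0.0466  0.15  ]
prong [ 0.4546 -0.2892  0.204 ]
prong [ 0.4712 -0.3576  0.204 ]
prong [ 0.5623 -0.2642  0.204 ]
prong [ 0.5768 -0.3341  0.204 ]
tip [ 0.4393 -0.2928  0.2255]
tip [ 0.4569 -0.3624  0.2255]
basecorn [array([ 0.5764, -0.2356,  0.01  ]), array([ 0.4234, -0.2741,  0.01  ]), array([ 0.4518, -0.388 ,  0.01  ])]
spot [0.5088 0.0528 0.02  ] [0.5142 0.0557 0.02  ]
```

View pics/pc.png

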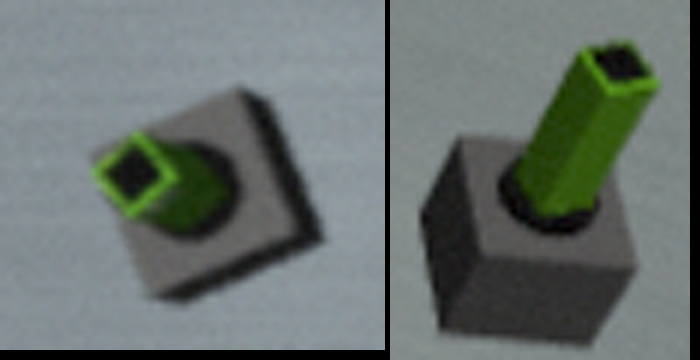

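The crop shows the handle's top square centred at about (135,175) in the left panel, with its edges turned differently from the holder's. Next I'll work out the moves for the basket.

```bash
cat >> h.py <<'E'
def tool():
    s=manip.get_state();w,x,y,z=s["ee_rot"];a=np.arctan2(2*(x*y+w*z),w*w+x*x-y*y-z*z);return s,a
def row(X,deg,s=None):   # world TCP target, tool-x heading in deg -> normalised row
    s,a=tool();d=np.array(X)-s["position"];w,x,y,z=s["ee_rot"]
    from scipy.spatial.transform import Rotation as Ro
    R=Ro.from_quat([x,y,z,w]).as_matrix()
    tw=-((deg-np.degrees(a)+180)%360-180)/120
    return np.round(np.r_[R.T@d/.8,tw],4)
E
python3 - <<'E'
from h import *
print(row((.259,-.513,.34),26.8),row((.522,-.1055,.34),71.4),row((.522,-.1055,.25),71.4))
T=lambda x,y:(115+(x+.5)/7-.5,215+(y+.5)/7-.5)
S=lambda x,y:(380+(x-390+.5)/6-.5,190+(y+.5)/6-.5)
print("probe top",onz("top",T(135,175),.148),tri(S(622,67),T(135,175)),[onz("top",T(*q),.148)[:2] for q in((135,131),(180,176),(135,218),(92,176))])
print("holder",[onz("top",T(*q),.06)[:2] for q in((240,88),(295,235),(150,298))])
E
```

```text
[-0.0002 -0.     -0.1269  0.    ] [ 0.5229 -0.3064 -0.1263 -0.3716] [ 0.5229 -0.3063 -0.0138 -0.3716]
probe top [0.4822 0.3517 0.148 ] (array([0.4826, 0.354 , 0.1429]), np.float64(0.0017483202725312613)) [array([0.4987, 0.3521]), array([0.4814, 0.3347]), array([0.4661, 0.3514]), array([0.4823, 0.3679])]
holder [array([0.5235, 0.3338]), array([0.464 , 0.3107]), array([0.4406, 0.3684])]
```

Emit:
{"fn": "move_arm", "kwargs": {"deltas": [[[0,0,-0.06,0,-1],[0,0,-0.127,0,-1],[0.07,-0.04,-0.127,-0.07,-1],[0.12,-0.07,-0.127,-0.14,-1],[0.523,-0.306,-0.127,-0.372,-1],[0.523,-0.306,-0.127,-0.372,-1],[0.523,-0.306,-0.127,-0.372,-1],[0.523,-0.306,-0.127,-0.372,-1],[0.523,-0.306,-0.127,-0.372,-1],[0.523,-0.306,-0.127,-0.372,-1],[0.523,-0.306,-0.127,-0.372,-1],[0.523,-0.306,-0.127,-0.372,-1]]]}}

```text
clock: 1.3
position: [0.5233, -0.1031, 0.3405]
ee_rot: [-0.0, 0.811, 0.585, 0.0]
contact_force: [-0.3, -0.4, 0.5]
width: 0.0855
gripper_force: 0.0
```

Emit:
{"fn": "move_arm", "kwargs": {"deltas": [[[0,0,0,0,0],[0,0,0,0,0],[0,0,0,0,0]]], "squeeze": 50}}

```text
clock: 1.6
position: [0.5218, -0.1068, 0.3406]
ee_rot: [-0.0, 0.812, 0.584, -0.001]
contact_force: [-0.9, -1.0, -0.4]
width: 0.0442
gripper_force: 0.0
```

Run:
```python
from h import *
s,a=tool();print(s["clock"],s["position"],np.degrees(a),s["width"],row((.522,-.1055,.139),71.4))
im=manip.get_image("scene")[:,:,::-1];crop(im,190,70,130,120,5,"pics/s1.png")
```

```text
1.6 [ 0.5218 -0.1068  0.3406] 71.39748489255119 0.04418554727981905 [ 0.0019 -0.      0.252  -0.    ]
```

Emit:
{"fn": "move_arm", "kwargs": {"deltas": [[[0.002,0,0.06,0,0],[0.002,0,0.12,0,0],[0.002,0,0.17,0,0],[0.002,0,0.21,0,0],[0.002,0,0.24,0,0],[0.002,0,0.252,0,0],[0.002,0,0.252,0,0]]]}}

```text
clock: 2.35
position: [0.5218, -0.1053, 0.1384]
ee_rot: [-0.001, 0.812, 0.583, -0.001]
contact_force: [0.3, -0.5, 0.6]
width: 0.0428
gripper_force: 0.0
```

Run:
```python
from h import *
s,a=tool();print(s["clock"],s["position"],s["contact_force"])
im=manip.get_image("scene")[:,:,::-1];crop(im,190,70,130,120,5,"pics/s2.png")
```

```text
2.35 [ 0.5218 -0.1053  0.1384] [ 0.3345 -0.5463  0.5776]
```

View pics/s2.png

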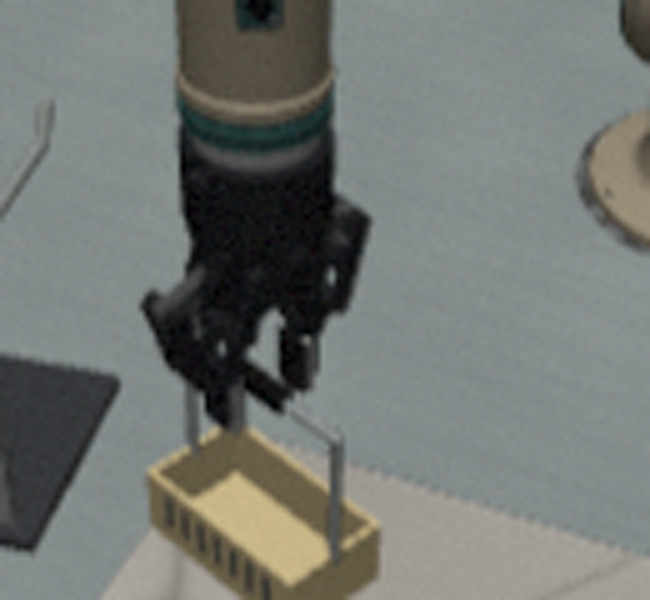

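The fingers straddle the black grip at about (265,385), one on each side, so I'll close.

Emit:
{"fn": "move_arm", "kwargs": {"deltas": [[[0,0,0,0,1],[0,0,0,0,1],[0,0,0,0,1],[0,0,0,0,1],[0,0,0,0,1],[0,0,0,0,1],[0,0,-0.02,0,1],[0,0,-0.05,0,1],[0,0,-0.08,0,1],[0,0,-0.11,0,1],[0,0,-0.145,0,1],[0,0,-0.145,0,1]]], "squeeze": 50}}

```text
clock: 3.6
position: [0.5246, -0.1049, 0.2585]
ee_rot: [0.003, 0.812, 0.584, 0.002]
contact_force: [0.2, -0.3, -1.1]
width: 0.0111
gripper_force: 49.7
```

Run:
```python
from h import *
s,a=tool();print(s["clock"],s["position"],np.degrees(a),s["width"],s["gripper_force"],s["contact_force"])
h=np.radians(13.4);hx=np.array([np.cos(h),np.sin(h)])
rest=np.array([.4895,-.3175])
print(row((.37,-.16,.249),90))
print(row((*(rest-.13*hx),.249),103.4))
print(row((*(rest+.004*hx),.249),103.4),row((*(rest+.004*hx),.195),103.4))
im=manip.get_image("scene")[:,:,::-1];crop(im,190,50,130,120,5,"pics/s3.png")
```

```text
3.6 [ 0.5246 -0.1049  0.2585] 71.45585598935605 0.011074788785013787 49.652019739151 [ 0.1927 -0.2567 -1.0626]
[-0.1268 -0.1613  0.0108 -0.1545]
[-0.3519 -0.095   0.0112 -0.2662]
[-0.2633  0.0471  0.0122 -0.2662] [-0.2633  0.0467  0.0797 -0.2662]
```

View pics/s3.png

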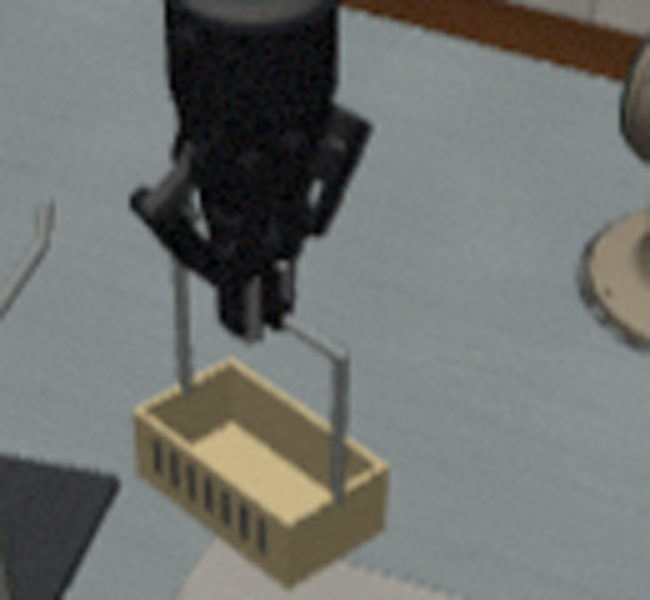

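The basket is held level at the grip (265,315). I'll carry it round to the front of the hook.

Emit:
{"fn": "move_arm", "kwargs": {"deltas": [[[-0.03,-0.035,0.014,-0.03,1],[-0.06,-0.075,0.014,-0.06,1],[-0.09,-0.115,0.014,-0.1,1],[-0.127,-0.161,0.014,-0.15,1],[-0.17,-0.15,0.014,-0.18,1],[-0.22,-0.135,0.014,-0.21,1],[-0.265,-0.12,0.014,-0.24,1],[-0.31,-0.108,0.014,-0.266,1],[-0.34,-0.1,0.014,-0.266,1],[-0.352,-0.095,0.014,-0.266,1],[-0.352,-0.095,0.014,-0.266,1],[-0.352,-0.095,0.014,-0.266,1]]]}}

```text
clock: 4.85
position: [0.3608, -0.3456, 0.243]
ee_rot: [-0.002, 0.62, 0.785, 0.001]
contact_force: [-0.4, 0.2, -2.7]
width: 0.0109
gripper_force: 49.7
```

Run:
```python
from h import *
s,a=tool();print(s["clock"],s["position"],np.degrees(a),s["contact_force"])
h=np.radians(13.4);hx=np.array([np.cos(h),np.sin(h)])
rest=np.array([.4895,-.3175])
print(row((*(rest+.004*hx),.247),103.4),row((*(rest+.004*hx),.195),103.4))
a=cv2.resize(manip.get_image("scene")[40:160,140:240,::-1],None,fx=4,fy=4,interpolation=cv2.INTER_CUBIC)
b=cv2.resize(manip.get_image("top")[180:300,340:440,::-1],None,fx=4,fy=4,interpolation=cv2.INTER_CUBIC)
cv2.imwrite("pics/s4.png",np.hstack([a,b]))
```

```text
4.85 [ 0.3608 -0.3456  0.243 ] 103.3753610333037 [-0.4182  0.1715 -2.6828]
[-0.0031  0.1696 -0.0051 -0.0002] [-0.0033  0.1696  0.0599 -0.0002]
```

View pics/s4.png

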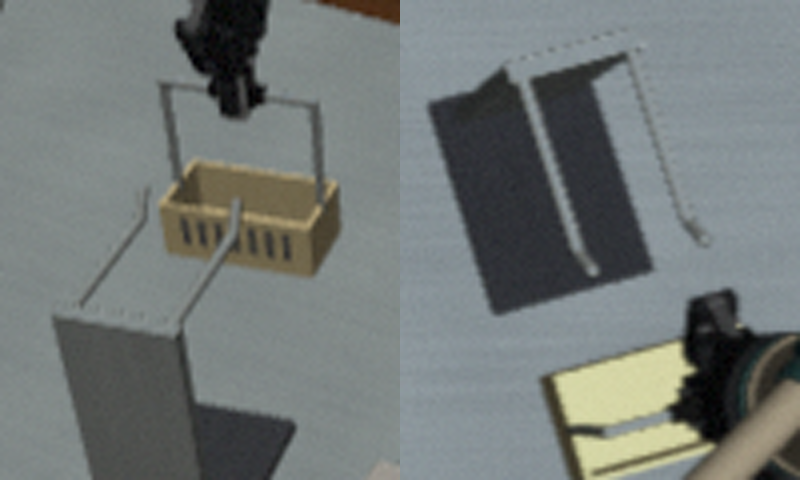

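The wire is level and parallel to the stand's plate. I'll check the sideways alignment numerically from the left wire end (383,287.5) in the top view and the wire ends in the scene view.

Run:
```python
from h import *
h=np.radians(13.4);R=np.array([[np.cos(h),np.sin(h)],[-np.sin(h),np.cos(h)]])
rest=np.array([.4895,-.3175]);f=lambda X:R@(X[:2]-rest)
T=lambda x,y:(340+(x-400+.5)/4-.5,180+(y+.5)/4-.5);S=lambda x,y:(140+(x+.5)/4-.5,40+(y+.5)/4-.5)
print("wireL top",f(onz("top",T(570,430),.2545)),"scene",f(onz("scene",S(320,103),.2545)),"wireR scene",f(onz("scene",S(163,86),.2545)))
print("prongs top",f(onz("top",T(575,250),.2)),f(onz("top",T(682,215),.2)),"scene",f(onz("scene",S(235,225),.2)),f(onz("scene",S(145,212),.2)))
print("tcp",f(manip.get_state()["position"]))
```

```text
wireL top [-0.1274  0.0844] scene [-0.1271  0.0696] wireR scene [-0.1173 -0.0501]
prongs top [-0.0272  0.0362] [-0.0236 -0.0349] scene [-0.0376  0.0322] [-0.0348 -0.0369]
tcp [-0.1314  0.0025]
```

The scene view puts the wire about 7–10 mm too far to +y, so I'll correct by 6 mm while inserting.

Emit:
{"fn": "move_arm", "kwargs": {"deltas": [[[-0.011,0.02,0,0,1],[-0.011,0.05,0,0,1],[-0.011,0.08,0,0,1],[-0.011,0.11,0,0,1],[-0.011,0.14,0,0,1],[-0.011,0.16,0,0,1],[-0.011,0.17,0,0,1],[-0.011,0.17,0,0,1],[-0.011,0.17,0,0,1]]]}}

```text
clock: 5.85
position: [0.4947, -0.3243, 0.244]
ee_rot: [-0.001, 0.62, 0.785, -0.0]
contact_force: [-0.1, -0.1, -2.5]
width: 0.0108
gripper_force: 49.7
```

Emit:
{"fn": "move_arm", "kwargs": {"deltas": [[[0,0,0.015,0,1],[0,0,0.03,0,1],[0,0,0.042,0,1],[0,0,0.05,0,1],[0,0,0.053,0,1],[0,0,0.053,0,1],[0,0,0.053,0,1]]]}}

```text
clock: 6.55
position: [0.4958, -0.3247, 0.202]
ee_rot: [0.0, 0.62, 0.785, -0.0]
contact_force: [0.9, -0.5, -0.9]
width: 0.0112
gripper_force: 49.6
```

Run:
```python
from h import *
s,a=tool();print(s["clock"],s["position"],np.degrees(a),s["contact_force"])
a=cv2.resize(manip.get_image("scene")[40:160,140:240,::-1],None,fx=4,fy=4,interpolation=cv2.INTER_CUBIC)
b=cv2.resize(manip.get_image("top")[160:280,340:440,::-1],None,fx=4,fy=4,interpolation=cv2.INTER_CUBIC)
cv2.imwrite("pics/s5.png",np.hstack([a,b]))
```

```text
6.55 [ 0.4958 -0.3247  0.202 ] 103.36679471683887 [ 0.8922 -0.5262 -0.9342]
```

View pics/s5.png

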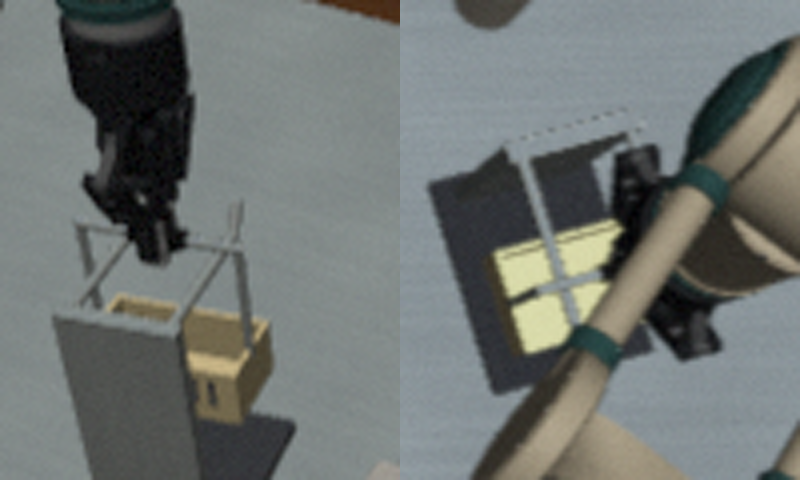

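The wire lies over both prongs but about 10 mm towards −y: it extends 45 px beyond the left prong and 15 px beyond the right in the scene view. I'll lift slightly, shift it back and lower.

Emit:
{"fn": "move_arm", "kwargs": {"deltas": [[[0,0,-0.012,0,1],[0.006,0,-0.012,0,1],[0.011,0,-0.012,0,1],[0.011,0,-0.006,0,1],[0.011,0,0,0,1],[0.011,0,0.003,0,1],[0.011,0,0.005,0,1],[0.011,0,0.005,0,1]]]}}

```text
clock: 7.45
position: [0.4932, -0.3157, 0.1979]
ee_rot: [-0.0, 0.62, 0.785, 0.0]
contact_force: [-1.5, 0.6, 1.8]
width: 0.0109
gripper_force: 50.2
```

Run:
```python
from h import *
s,a=tool();print(s["clock"],s["position"],s["contact_force"])
```

```text
7.45 [ 0.4932 -0.3157  0.1979] [-1.4769  0.5951  1.777 ]
```

The prongs now carry it (Fz went from −2.5 to +1.8 N). I'll release and rise.

Emit:
{"fn": "move_arm", "kwargs": {"deltas": [[[0,0,0,0,0.5],[0,0,0,0,0.2],[0,0,0,0,0],[0,0,0,0,0],[0,0,-0.02,0,0],[0,0,-0.06,0,0],[0,0,-0.1,0,0],[0,0,-0.15,0,0],[0,0,-0.2,0,0],[0,0,-0.2,0,0]]]}}

```text
clock: 8.45
position: [0.4954, -0.3175, 0.3643]
ee_rot: [0.006, 0.62, 0.785, -0.0]
contact_force: [0.4, 0.8, -0.0]
width: 0.0426
gripper_force: 0.0
```

Run:
```python
from h import *
s,a=tool();print(s["clock"],s["position"],np.degrees(a),s["contact_force"],s["width"])
a=cv2.resize(manip.get_image("scene")[40:160,140:240,::-1],None,fx=4,fy=4,interpolation=cv2.INTER_CUBIC)
b=cv2.resize(manip.get_image("top")[215:265,115:170,::-1],None,fx=7,fy=7,interpolation=cv2.INTER_CUBIC)
C=np.zeros((480,785,3),np.uint8);C[:,:400]=a;C[:350,400:]=b;cv2.imwrite("pics/s6.png",C)
for d in (45,135,-45): print(d,row((.482,.352,.36),d))
```

```text
8.45 [ 0.4954 -0.3175  0.3643] 103.3642510999576 [ 0.4441  0.8138 -0.0135] 0.04259891977069357
45 [ 0.816   0.1787 -0.0031  0.4864]
135 [ 0.816   0.1787 -0.0031 -0.2636]
-45 [ 0.816   0.1787 -0.0031  1.2364]
```

View pics/s6.png

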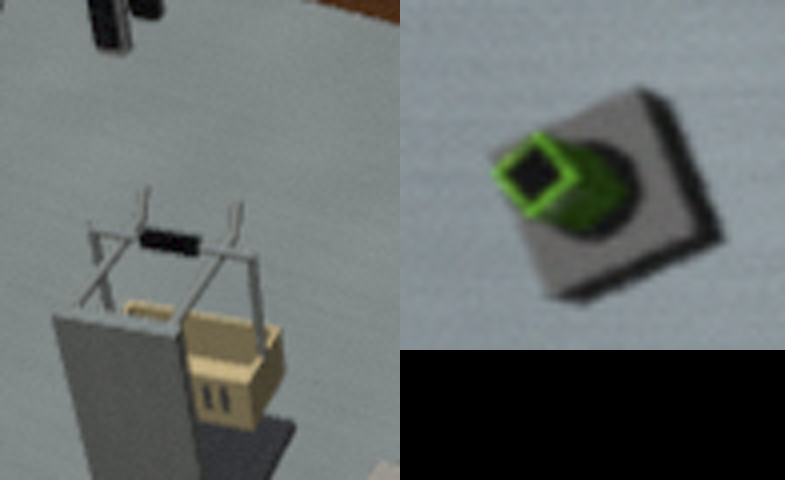

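The basket hangs freely on both prongs with the black grip midway between them at (170,242). The thermometer has not moved, with its top still at (535,175). I'll go above it now.

Emit:
{"fn": "move_arm", "kwargs": {"deltas": [[[0.03,0.007,0,-0.02,0],[0.09,0.02,0,-0.05,0],[0.15,0.033,0,-0.09,-0.3],[0.21,0.046,0,-0.12,-0.8],[0.27,0.06,0,-0.15,-0.8],[0.33,0.072,0,-0.18,-0.8],[0.39,0.085,0,-0.21,-0.8],[0.45,0.098,0,-0.24,-0.8],[0.51,0.112,0,-0.264,-0.8],[0.57,0.125,0,-0.264,-0.8],[0.63,0.138,0,-0.264,-0.8],[0.69,0.151,0,-0.264,-0.8]]]}}

```text
clock: 9.75
position: [0.4824, 0.2508, 0.3558]
ee_rot: [-0.001, 0.382, 0.924, -0.001]
contact_force: [0.4, -0.9, 0.7]
width: 0.0768
gripper_force: 0.0
```

Run:
```python
from h import *
s,a=tool();print(s["clock"],s["position"],np.degrees(a),s["width"]);print(row((.482,.352,.25),135))
```

```text
9.75 [0.4824 0.2508 0.3558] 135.050520754488 0.07683185931333004
[0.0895 0.0896 0.1321 0.0004]
```

Emit:
{"fn": "move_arm", "kwargs": {"deltas": [[[0.03,0.03,0.03,0,-0.8],[0.06,0.06,0.07,0,-0.8],[0.085,0.085,0.1,0,-0.8],[0.085,0.085,0.12,0,-0.8],[0.085,0.085,0.12,0,-0.8],[0.085,0.085,0.12,0,-0.8]]]}}

```text
clock: 10.35
position: [0.4829, 0.3448, 0.2606]
ee_rot: [-0.001, 0.382, 0.924, -0.001]
contact_force: [-0.5, -0.0, 0.7]
width: 0.0769
gripper_force: 0.0
```

Run:
```python
from h import *
s,a=tool();print(s["clock"],s["position"],np.degrees(a),s["width"]);print(row((.482,.352,.099),135))
```

```text
10.35 [0.4829 0.3448 0.2606] 135.04006175818722 0.07694457610891238
[0.0071 0.0061 0.202  0.0003]
```

Emit:
{"fn": "move_arm", "kwargs": {"deltas": [[[0.007,0.006,0.01,0,-0.8],[0.007,0.006,0.05,0,-0.8],[0.007,0.006,0.09,0,-0.8],[0.007,0.006,0.13,0,-0.8],[0.007,0.006,0.16,0,-0.8],[0.007,0.006,0.185,0,-0.8],[0.007,0.006,0.202,0,-0.8],[0.007,0.006,0.202,0,-0.8],[0.007,0.006,0.202,0,-0.8]]]}}

```text
clock: 11.25
position: [0.4835, 0.3527, 0.1008]
ee_rot: [0.0, 0.383, 0.924, 0.001]
contact_force: [0.2, -0.6, -0.5]
width: 0.0768
gripper_force: 0.0
```

Run:
```python
from h import *
s,a=tool();print(s["clock"],s["position"],np.degrees(a),s["contact_force"])
```

```text
11.25 [0.4835 0.3527 0.1008] 135.00318178187035 [ 0.2243 -0.563  -0.4893]
```

Emit:
{"fn": "move_arm", "kwargs": {"deltas": [[[0,0,0,0,-0.2],[0,0,0,0,0.1],[0,0,0,0,0.3],[0,0,0,0,0.5],[0,0,0,0,1],[0,0,0,0,1],[0,0,0,0,1],[0,0,0,0,1]]], "squeeze": 40}}

```text
clock: 12.05
position: [0.4831, 0.3528, 0.1007]
ee_rot: [0.0, 0.382, 0.924, 0.0]
contact_force: [0.1, 0.0, 5.6]
width: 0.0234
gripper_force: 41.2
```

Run:
```python
from h import *
s,a=tool();print(s["clock"],s["position"],np.degrees(a),s["contact_force"],s["moment"],s["width"],s["gripper_force"])
```

```text
12.05 [0.4831 0.3528 0.1007] 135.0450530669624 [0.067  0.0093 5.566 ] [-0.1702  0.1297 -0.0213] 0.023376108718003084 41.172993779182434
```

Grasped across the flats at 23.4 mm. I'll draw it straight up.

Emit:
{"fn": "move_arm", "kwargs": {"deltas": [[[0,0,-0.01,0,1],[0,0,-0.03,0,1],[0,0,-0.05,0,1],[0,0,-0.07,0,1],[0,0,-0.09,0,1],[0,0,-0.115,0,1],[0,0,-0.13,0,1],[0,0,-0.13,0,1],[0,0,-0.13,0,1]]]}}

```text
clock: 12.95
position: [0.4825, 0.3524, 0.2035]
ee_rot: [-0.0, 0.382, 0.924, -0.0]
contact_force: [-0.4, 0.4, -1.2]
width: 0.0232
gripper_force: 40.5
```

Run:
```python
from h import *
s,a=tool();print(s["clock"],s["position"],np.degrees(a),s["contact_force"],s["width"])
print(row((.509,.053,.185),135))
im=manip.get_image("scene")[:,:,::-1];cv2.imwrite("pics/l1.png",im)
# copper tip / green handle / dark collar in the scene view near the tool
p=s["position"];hsv=cv2.cvtColor(im,cv2.COLOR_BGR2HSV)
u,v=proj("scene",p).astype(int);x0=u-40;y0=v-40
for nm,lo,hi in(("green",(40,140,30),(70,255,255)),("copper",(3,90,60),(18,255,255))):
    m=cv2.inRange(hsv,lo,hi)[y0:y0+120,x0:x0+80]
    k,l,st,c=cv2.connectedComponentsWithStats(m)
    for i in range(1,k):
        if st[i,4]>8: print(nm,c[i]+[x0,y0],st[i])
print("expected tip px",proj("scene",p+[0,0,-.0927]),"handle",proj("scene",p+[0,0,.006]))
```

```text
12.95 [0.4825 0.3524 0.2035] 135.04018116113366 [-0.4444  0.3597 -1.1791] 0.02319887541315785
[-0.2879 -0.2413  0.0233  0.0003]
green [424.5089 182.5266] [ 28  22  22  35 338]
copper [412.7059 208.4118] [25 64  5  5 17]
expected tip px [412.4903 208.9521] handle [427.734  181.0798]
```

The copper tip is at (412.7,208.4), against (412.5,209) predicted for its end. The thermometer is upright and held as planned, so I'll move over the spot.

Emit:
{"fn": "move_arm", "kwargs": {"deltas": [[[-0.02,-0.017,0,0,1],[-0.05,-0.042,0,0,1],[-0.085,-0.071,0.005,0,1],[-0.12,-0.1,0.01,0,1],[-0.155,-0.13,0.015,0,1],[-0.19,-0.16,0.02,0,1],[-0.225,-0.19,0.023,0,1],[-0.255,-0.214,0.023,0,1],[-0.275,-0.23,0.023,0,1],[-0.288,-0.241,0.023,0,1],[-0.288,-0.241,0.023,0,1],[-0.288,-0.241,0.023,0,1]]]}}

```text
clock: 14.2
position: [0.5093, 0.0539, 0.1852]
ee_rot: [-0.001, 0.383, 0.924, 0.0]
contact_force: [-0.4, 0.2, -1.5]
width: 0.0235
gripper_force: 40.4
```

Emit:
{"fn": "move_arm", "kwargs": {"deltas": [[[0,0,0.02,0,1],[0,0,0.04,0,1],[0,0,0.055,0,1],[0,0,0.065,0,1],[0,0,0.065,0,1],[0,0,0.065,0,1]]]}}

```text
clock: 14.8
position: [0.5099, 0.0537, 0.1339]
ee_rot: [0.0, 0.382, 0.924, 0.0]
contact_force: [0.5, -0.0, -0.4]
width: 0.0232
gripper_force: 40.5
```

Run:
```python
from h import *
s,a=tool();p=s["position"];print(s["clock"],p,s["ee_rot"],s["contact_force"],s["width"])
im=manip.get_image("scene")[:,:,::-1];cv2.imwrite("pics/l2.png",im);hsv=cv2.cvtColor(im,cv2.COLOR_BGR2HSV)
for nm,lo,hi in(("blue",(100,100,60),(125,255,255)),("copper",(3,90,60),(18,255,255)),("green",(40,140,30),(70,255,255))):
    k,l,st,c=cv2.connectedComponentsWithStats(cv2.inRange(hsv,lo,hi)[130:230,250:340])
    for i in range(1,k):
        if st[i,4]>4: print(nm,c[i]+[250,130],st[i]+[250,130,0,0,0])
print("expected tip px",proj("scene",p+[0,0,-.093]),"on slab below",proj("scene",[p[0],p[1],.02]))
s0=cv2.cvtColor(cv2.imread("pics/scene0.png"),cv2.COLOR_BGR2HSV);t0=cv2.cvtColor(cv2.imread("pics/top0.png"),cv2.COLOR_BGR2HSV)
for n,h_,(x,y) in(("scene",s0,(278,185)),("top",t0,(236,218))):
    m=cv2.inRange(h_,(95,90,60),(125,255,255))[y:y+26,x:x+28]
    r=cv2.boundingRect(m);c=np.array([x+r[0]+(r[2]-1)/2,y+r[1]+(r[3]-1)/2]);print(n,r,c,onz(n,c,.02))
```

```text
14.8 [0.5099 0.0537 0.1339] [0.0002 0.3821 0.9241 0.0001] [ 0.5305 -0.0079 -0.4307] 0.023211879449224385
blue [292.4167 197.125 ] [288 193  11   8  24]
blue [292.3636 196.0909] [291 195   4   3  11]
copper [293.3333 190.25  ] [292 189   4   4  12]
green [294.3775 168.7219] [290 152  12  29 151]
green [301.     158.8333] [300 158   3   3   6]
expected tip px [293.6613 190.8411] on slab below [292.973  195.7354]
scene (10, 8, 11, 8) [293.  196.5] [0.5125 0.0549 0.02  ]
top (8, 8, 11, 11) [249. 231.] [0.5088 0.0528 0.02  ]
```

The tip is above the spot, within about 2 mm of its centre. It's about 21 mm above the slab, so I'll approach and then press gently.

Emit:
{"fn": "move_arm", "kwargs": {"deltas": [[[0.0,0,0.01,0,1],[0,0,0.018,0,1],[0,0,0.022,0,1],[0,0,0.024,0,1],[0,0,0.024,0,1],[0,0,0.024,0,1],[0,0,0.024,0,1]]]}}

```text
clock: 15.55
position: [0.5098, 0.0533, 0.1147]
ee_rot: [0.0, 0.382, 0.924, 0.0]
contact_force: [0.9, -0.2, -1.5]
width: 0.0235
gripper_force: 40.5
```

Run:
```python
from h import *
F=[];
for i in range(8): manip.get_image("scene");s=manip.get_state();F.append(s["contact_force"])
print(s["clock"],s["position"],np.mean(F,0),np.std(F,0))
```

```text
15.95 [0.5097 0.0533 0.1145] [-0.0293  0.0205 -1.1091] [0.6533 0.5016 0.494 ]
```

Emit:
{"fn": "move_arm", "kwargs": {"deltas": [[[0,0,0.003,0,1],[0,0,0.005,0,1],[0,0,0.007,0,1],[0,0,0.009,0,1],[0,0,0.011,0,1],[0,0,0.011,0,1],[0,0,0.011,0,1],[0,0,0.011,0,1]]]}}

```text
clock: 16.75
position: [0.5099, 0.0533, 0.1059]
ee_rot: [0.0, 0.382, 0.924, 0.0]
contact_force: [0.2, 0.5, 1.6]
width: 0.0236
gripper_force: 40.7
```

Run:
```python
from h import *
F=[];Q=[]
for i in range(12): manip.get_image("scene");s=manip.get_state();F.append(s["contact_force"]);Q.append(s["position"])
print(s["clock"],np.mean(Q,0),np.std(Q,0),s["ee_rot"],np.mean(F,0),np.std(F,0),s["width"],s["gripper_force"])
```

```text
17.35 [0.5099 0.0534 0.1058] [0. 0. 0.] [0.0002 0.3824 0.924  0.0001] [0.9231 0.0409 2.0684] [0.4125 0.4389 0.3579] 0.023422167780486156 40.757086873054504
```

The press force is about 3.2 N (2.07 + 1.1 N weight), which is half-way in, and the arm is steady. I'll hand it in.

```bash
python3 -c "
from rig import manip
print(manip.sign_off())"
```

```text
the job is handed in; nothing more can be done
None
```

I handed the job in with the basket hanging on both prongs, let go of, and the thermometer held upright on the blue spot at about 3.2 N (tip roughly half-way in); the judge's verdict was not shown.

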